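# Put the measuring tools back in their shadow foam

## Task

The router operator's measuring tools are lying about on the bench. Put the caliper, the moisture meter, the tape measure and the tool-height setter back, each right way up into the foam insert whose cut-out has its shape, lying flat on the yellow floor of the cut-out. Leave the loose steel collet nut that lies among them where it is.

Things in the scene. Friction and masses are not known exactly. Their poses are not given: they have to be found in the camera images.
- caliper: Digital caliper lying flat, closed, steel with black slider 62 (x) by 34 (y) by 18 mm high: grip that across y. Origin: underside, centre of the slider; x along the beam to the jaws, y to the long jaws, z up. Beam 14 mm wide, x -95 to 53; jaws x 32 to 53, y -20 to 40 mm; both 4 mm thick, 3 to 7 mm above the underside. 0.13 kg.
- meter: Pin-type moisture meter, display up: green body 90 (x) by 46 (y) by 26 mm high with grey display and two white buttons; at its +x end a black head 26 mm wide to x = 65 mm with two thin steel pins to x = 76 mm. Origin: underside, centre of the green body; z up. Grip across y. 0.16 kg.
- tape: Tape measure on its side: red body 60 (x) by 56 (y) by 30 mm high, round black and silver disc on top; at its +x end, at y = -20 mm, a black mouth 16 mm wide with a stub of blade and a hook to x = 52 mm. Origin: underside, centre of the red body; z up. Grip across y. 0.19 kg.
- setter: Tool-height setter (zero-setting block): upright cylinder 50 mm in diameter, 50 mm high; silver with black foot and blue stripe, round steel button with brass centre on top. Origin: centre of the underside, z up. 0.42 kg. Its yaw does not matter.
- foam_caliper: Fixed foam insert, 22 mm thick: black, with a cut-out 8 mm deep whose yellow floor is 14 mm above the bench. Long cut-out for the caliper. Origin on the bench under the place of the tool's origin, axes as the seated tool's. Cut-out: y -15 to 15 mm from x = -103, y -25 to 25 round the slider from x = -40, y -28 to 48 round the jaws, x 22 to 61 mm. Outline x -116 to 74, y -41 to 61 mm.
- foam_meter: Fixed foam insert, 22 mm thick: black, with a cut-out 8 mm deep whose yellow floor is 14 mm above the bench. For the moisture meter: a rectangle with a narrower bay at one end. Origin on the bench under the place of the tool's origin, axes as the seated tool's. Cut-out: x -53 to 53, y -31 to 31 mm, bay on to x = 84, y -21 to 21 mm. Outline x -68 to 98, y -47 to 47 mm.
- foam_tape: Fixed foam insert, 22 mm thick: black, with a cut-out 8 mm deep whose yellow floor is 14 mm above the bench. For the tape measure: near-square with a bay at one corner. Origin on the bench under the place of the tool's origin, axes as the seated tool's. Cut-out: x -38 to 38, y -36 to 36 mm, bay on to x = 60, y -36 to -4 mm. Outline x -55 to 75, y -52 to 52 mm.
- foam_setter: Fixed foam insert, 22 mm thick: black, with a cut-out 8 mm deep whose yellow floor is 14 mm above the bench. Round cut-out 66 mm in diameter, for the tool-height setter. Origin on the bench below the centre of the round cut-out. Outline x -65 to 65, y -51 to 51 mm.
- collet_nut: Bystander to be left alone: dark steel collet nut, a ring 42 mm in diameter and 20 mm high with a 26 mm hole and six bright notches, lying among the tools. Origin: centre of its underside.
Things that resemble listed ones, but are neither listed nor needed, are in the scene too. There is more than one size of the tape; the one meant has the size given above.

How it is judged:
At the end, for the whole second after the job is handed in: Each tool lies flat (0.06 rad) on the yellow floor of its own cut-out: origin within 14 mm sideways of its insert's origin and 10 to 18 mm above it, and (not the setter) along the insert within 0.25 rad; released, at rest. The collet nut is within 20 mm of its start (z of caliper in the frame of foam_caliper between 0.01 and 0.018 m and horizontal distance between caliper and foam_caliper below 0.014 m and angle between each of caliper, meter, tape, setter's own z axis and vertical below 0.06 rad and linear speed of each of caliper, meter, tape, setter below 0.02 m/s and contact force between the fingers and caliper below 0.1 N and angle between the x axis of caliper and the x axis of foam_caliper, either way round below 0.25 rad and z of meter in the frame of foam_meter between 0.01 and 0.018 m and horizontal distance between meter and foam_meter below 0.014 m and contact force between the fingers and meter below 0.1 N and angle between the x axis of meter and the x axis of foam_meter, either way round below 0.25 rad and z of tape in the frame of foam_tape between 0.01 and 0.018 m and horizontal distance between tape and foam_tape below 0.014 m and contact force between the fingers and tape below 0.1 N and angle between the x axis of tape and the x axis of foam_tape, either way round below 0.25 rad and z of setter in the frame of foam_setter between 0.01 and 0.018 m and horizontal distance between setter and foam_setter below 0.014 m and contact force between the fingers and setter below 0.1 N and distance of collet_nut from where it was at the start of the episode below 0.02 m); the robot touches nothing.
It fails at once if the collet nut is pushed or picked up (moved by more than 30 mm) (distance of collet_nut from where it was at the start of the episode above 0.03 m).
It also fails if it takes over 102 s, if anything falls off the work surface, if the arm or the gripper's body presses on something with over 40 N, if the wrist force passes 120 N, or if a joint passes its speed limit or range.

## Robot

A 6-joint arm with a two-finger parallel gripper is mounted at the origin on the work surface. World frame = base frame: x ahead of the robot, y to its left, z up, the work surface at z = 0. Lengths are in m, angles in rad, forces in N, time in s.
With the tool pointing down it reaches from about 0.375 to 0.975 m from the base axis. Payload 3.8 kg.
Tool frame: the origin (TCP) lies on the centre line of the jaws, within the pads' length; the fingertips stand 25 mm ahead of it and the grasp point (between the pads) lies 6 mm ahead of it; y points along the fingers, z is the direction in which the jaws open and shut, and the axes are right-handed (so a half turn about y gives the same grasp; the last joint's range is limited). The gripper opens to 85 mm and grips with 20 to 120 N. Pads are 22 mm wide; open, the fingers measure 114 mm over their backs; the gripper's body (76 mm by 85 mm) begins 54 mm behind the grasp point. The pads swing forward as they close: fully open they stand 13 mm farther back than shut.
Start: joints at [1.286, 0.264, 1.604, -0, 1.274, -0.037], TCP at [0.166, 0.654, 0.256] pointing down, gripper open.
Joint ranges: [-2.63, 2.63], [-0.94, 2.18], [0.31, 2.57], [-1.31, 4.45], [0, 2.66], [-2.55, 2.55]. Speed limits (rad/s): [2.57, 2.57, 3.14, 3.14, 3.14, 3.14].

## Interface

Orientations are given as a rotation vector (axis times angle).
In Python, from workcell import bot gives the robot as it stands.
- The arm moves only by the shell command python3 -m jog 'ROWS' [FORCE]. ROWS is JSON, a list of rows, each a list of 5 numbers: the shift along the world's x, y, z in mm, then the turn about the world's z in degrees, then the finger opening in mm, from 0 to 85.4. A call has exactly 10 rows; each row is the pose to reach, as a shift and turn from the pose commanded when the call began; what a row does not reach only later rows make up. A row lasts 1/8 s, in which the tool goes at most 62.5 mm and 10.7 degrees, less where a joint would pass 70% of its speed; a pose out of reach is approached as far as the arm can. A call with a gripper value outside its range is refused whole. The fingers move at their own pace and stop on an object; FORCE is the grip in N (left out, the last holds). Time passes only in rows, so rows that repeat a pose let the fingers close, or fill a call up. It gives the time, the measured TCP pose, the force and the opening at its end, in the units of the state.
- bot.read_state(): the state, without advancing time (a new reading comes with each control period).
- bot.read_camera(name): name is "scene" or "top"; returns a dict with "pixels" (480x640x3 uint8, red, green, blue), "fx", "fy", "cx", "cy" (pixels), "R" (3x3) and "t" (3): a world point X has camera coordinates R X + t. Camera axes: x right, y down, z forward; pixel columns grow to the right and rows downward; lengths in m; the calibration is good to about 2 mm. A picture is of the moment at which its call begins. There is no depth.
- bot.finish_job(): hands the job in, once; it reports no verdict.
The state is a dict: "time": time; "q": joint angles; "joint_vel": joint speeds; "joint_torque": joint torques, N m; "tool_pos": TCP position; "tcp_rot": TCP orientation; "wrist_force": force on the tool from outside, world axes, zero at the start; "torque": the same for the moment, N m; "width": opening from 0.0 (shut) to 1.0 (fully open).
Only numpy, scipy, OpenCV 4.12 (cv2) and the standard library are available. Lean on these libraries where they do the work, as an engineer would, in place of code of your own. Each camera call takes 0.05 s, during which the arm holds its last target.

## Working session

There is one attempt and no reset: what is moved stays moved. The work goes in short steps, Python scripts to look and compute and a shell command to move; the robot and the scene stay as the last step left them, time stands still between calls to the robot, and variables do not carry over. Pictures are saved under pics/ and viewed, and the job is handed in when it is done.

```bash
mkdir -p pics; ls; python3 - <<'E'
from workcell import bot
import cv2,pickle
for n in("top","scene"):
    c=bot.read_camera(n); cv2.imwrite(f"pics/{n}0.png",c["pixels"][:,:,::-1]); pickle.dump(c,open(f"{n}0.pkl","wb"))
    print(n,c["fx"],c["cx"],c["cy"],c["R"],c["t"])
s=bot.read_state();print(s)
E
```

```text
pics
top 449.7703636715832 317.8892794626762 234.61105711619024 [[ 0.01715099 -0.99961937  0.02160937]
 [-0.99908326 -0.01798163 -0.03884984]
 [ 0.03922362 -0.02092324 -0.99901137]] [-0.00877217  0.48630231  0.95387422]
scene 547.2811227515363 314.8609032705962 248.7404068196625 [[-0.36375759  0.9314289  -0.01098276]
 [ 0.74603796  0.284255   -0.60218474]
 [-0.55777036 -0.22724282 -0.79828123]] [ 0.18782217 -0.33216975  1.2465665 ]
{'time': 0.1, 'q': array([ 1.28608194e+00,  2.64699637e-01,  1.60525099e+00, -4.99072760e-05,
        1.27368559e+00, -3.69166794e-02]), 'joint_vel': array([-3.52206706e-04, -8.12235414e-05, -2.94597872e-03, -1.18879287e-03,
        6.67210503e-04,  3.56506079e-04]), 'joint_torque': array([ 5.28021319e-04, -5.16707683e+01, -3.68585193e+01,  1.75052787e-05,
        6.43754523e-03, -4.64026428e-06]), 'tool_pos': array([0.16541289, 0.65378844, 0.25506444]), 'tcp_rot': array([-1.5640564 ,  0.1947929 , -0.19435182]), 'wrist_force': array([0.08915455, 0.71067533, 0.02359   ]), 'torque': array([ 0.05560351,  0.05046621, -0.00318994]), 'width': 0.9996965196259143}
```

View pics/top0.png

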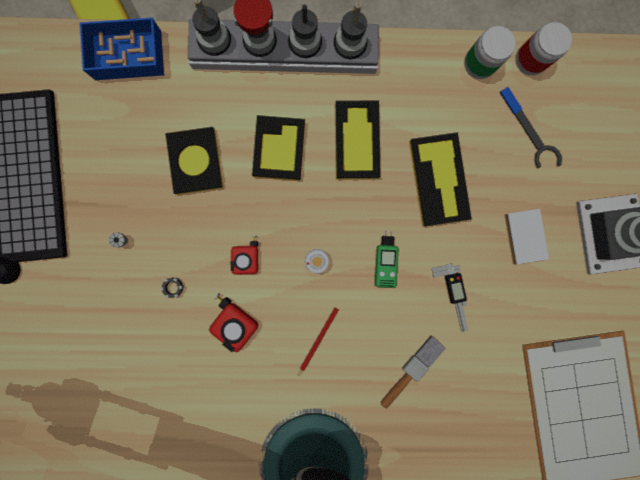

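View pics/scene0.png

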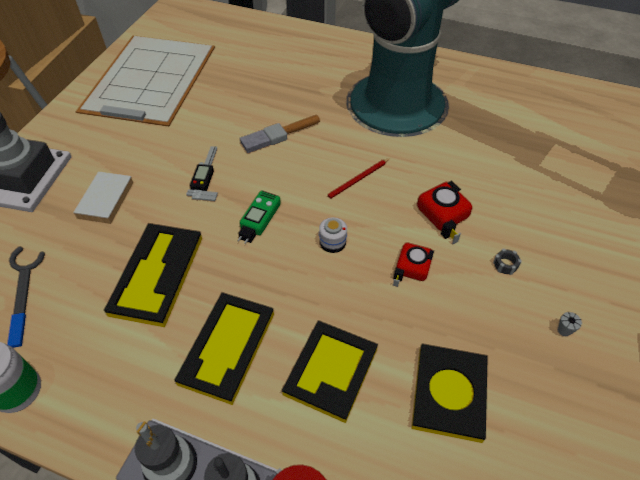

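```bash
cat > h.py <<'E'
import cv2,pickle,numpy as np
def ray(c,uv,z):
    uv=np.atleast_2d(np.asarray(uv,float))
    R,t=np.array(c["R"]),np.array(c["t"])
    d=np.c_[(uv[:,0]-c["cx"])/c["fx"],(uv[:,1]-c["cy"])/c["fy"],np.ones(len(uv))]@R
    o=-R.T@t
    return o+d*((z-o[2])/d[:,2])[:,None]
def proj(c,X):
    p=np.atleast_2d(X)@np.array(c["R"]).T+c["t"]
    return np.c_[c["fx"]*p[:,0]/p[:,2]+c["cx"],c["fy"]*p[:,1]/p[:,2]+c["cy"]]
def masks(c):
    h=cv2.cvtColor(c["pixels"],cv2.COLOR_RGB2HSV)
    H,S,V=[h[:,:,i].astype(int) for i in range(3)]
    return dict(green=(H>45)&(H<80)&(S>120)&(V>60),red=((H<8)|(H>172))&(S>150)&(V>70),
      yellow=(H>25)&(H<35)&(S>180)&(V>110),black=(V<55))
def comps(m,amin=60):
    m=m.astype(np.uint8)
    cs,_=cv2.findContours(m,cv2.RETR_EXTERNAL,cv2.CHAIN_APPROX_NONE)
    return [k[:,0,:] for k in cs if cv2.contourArea(k)>amin]
def rect(c,k,z):
    P=ray(c,k,z)[:,:2]*1000
    (cx,cy),(w,h),a=cv2.minAreaRect(P.astype(np.float32))
    return cx,cy,w,h,a
E
python3 - <<'E'
from h import *
c=pickle.load(open("top0.pkl","rb"))
m=masks(c)
for n,z in(("green",.026),("red",.030),("yellow",.014),("black",.022)):
    for k in comps(m[n]): print(n,k.mean(0).round(),np.round(rect(c,k,z),1))
im=c["pixels"][:,:,::-1]
cv2.imwrite("pics/crop1.png",cv2.resize(im[215:365,160:320],None,fx=5,fy=5,interpolation=cv2.INTER_CUBIC)[:600,:800])
cv2.imwrite("pics/crop2.png",cv2.resize(im[220:340,360:500],None,fx=5,fy=5,interpolation=cv2.INTER_CUBIC)[:600,:800])
E
```

```text
green [386. 266.] [ 422.7 -145.1   44.    88.    87.3]
red [319. 339.] [269.4  -6.    9.3 143.2  61. ]
red [234. 328.] [290.8 172.   79.6  76.5  53.6]
red [244. 260.] [430.9 153.4  56.4  54.1   1.3]
red [252.  12.] [953.4 147.5  60.9  78.7   1.7]
black [317. 449.] [ 46.8   0.8 134.7 213.3   0.4]
black [232. 334.] [277.6 178.   48.   58.7  53.4]
black [455. 288.] [ 378.3 -293.2   60.6   33.8   13.3]
black [240. 262.] [427.  162.2  33.8  41.2   5.7]
black [387. 241.] [ 476.8 -147.6   25.6   19.    85.3]
black [627. 232.] [ 503.  -666.5   60.3   28.9    3.5]
black [609. 236.] [ 497.5 -636.4  101.3   92.3    8.5]
black [440. 179.] [ 609.7 -259.8  187.5  102.3    9.4]
black [194. 160.] [639.2 265.8 129.8 101.5   9.4]
black [278. 147.] [670.1  87.5 101.5 129.5  86.7]
black [536. 141.] [ 701.5 -470.9  138.1   53.5   23.8]
black [357. 139.] [692.  -81.  164.   91.9   1.4]
black [ 24. 189.] [578.2 598.8 404.4 135.6   2.5]
black [283.  62.] [855.9  80.3 398.1   4.4  89.9]
black [479.  64.] [ 860.1 -341.4   70.7   46.9   50.7]
black [305.  48.] [889.   35.1  45.1  71.6   3.4]
black [349.  49.] [888.7 -60.8  72.5  47.3  82.5]
black [261.  46.] [889.5 128.7  46.8  72.2  16.3]
black [217.  45.] [889.1 224.4  44.7  72.   23.8]
black [137.  64.] [838.4 397.5 101.2 180.4  37.2]
black [254.  31.] [917.2 145.5  45.9  75.    1.6]
black [109.  35.] [885.8 434.7  90.2 141.7   6. ]
black [353.  28.] [932.2 -66.9  72.1  56.2  21.1]
black [306.  26.] [934.1  39.1  78.3  52.7  29.7]
black [206.  23.] [935.7 248.1  84.5  51.9  45.9]
```

View pics/crop1.png

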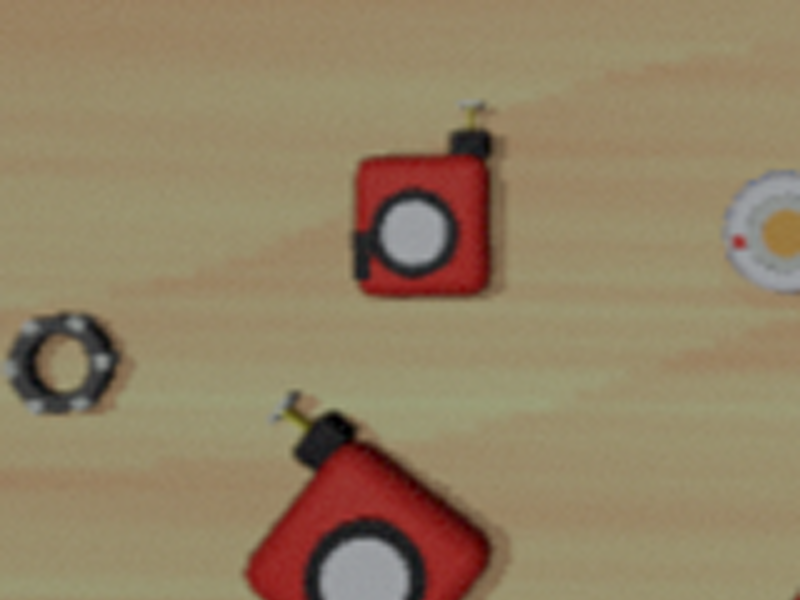

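View pics/crop2.png

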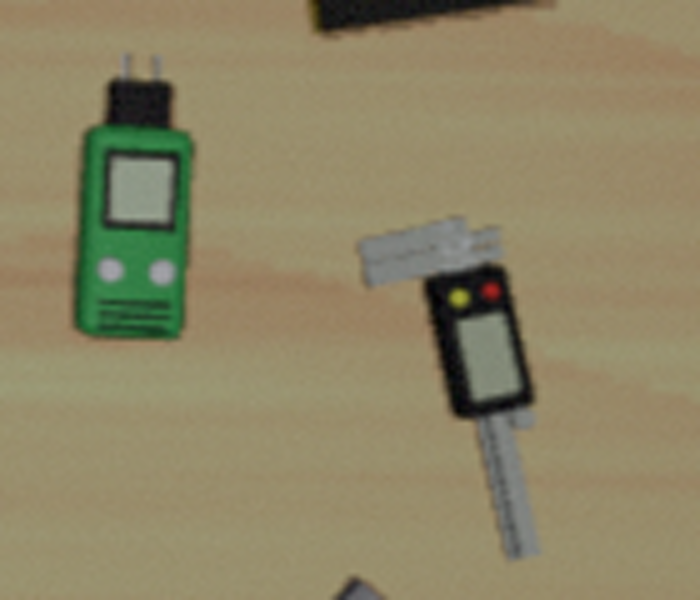

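```bash
python3 - <<'E'
from h import *
for n in("top","scene"):
    c=pickle.load(open(n+"0.pkl","rb"))
    h=cv2.cvtColor(c["pixels"],cv2.COLOR_RGB2HSV); H,S,V=[h[:,:,i].astype(int) for i in range(3)]
    y=(H>22)&(H<36)&(S>200)&(V>90)
    for k in comps(y,150): print(n,"yel",k.mean(0).round(),np.round(rect(c,k,.014),1))
    bk=[k for k in comps(V<55)]
    for k in bk:
        r=rect(c,k,.018)
        if abs(max(r[2:4])-62)<6 and min(r[2:4])<40: print(n,"calblk",k.mean(0).round(),np.round(r,1))
        r=rect(c,k,.022)
        if 120<max(r[2:4])<200 and 85<min(r[2:4])<115 : print(n,"foam",k.mean(0).round(),np.round(r,1))
    m=masks(c)
    for k in comps(m["green"]): print(n,"green",k.mean(0).round(),np.round(rect(c,k,.026),1))
    for k in comps(m["red"]): print(n,"red",k.mean(0).round(),np.round(rect(c,k,.03),1))
    g=cv2.medianBlur(cv2.cvtColor(c["pixels"],cv2.COLOR_RGB2GRAY),3)
    sil=(S<55)&(V>100)
    for k in comps(sil,100):
        P=ray(c,k,.05)[:,:2]*1000
        (a,b),r=cv2.minEnclosingCircle(P.astype(np.float32))
        if 12<r<35: print(n,"silver",k.mean(0).round(),np.round([a,b,r],1))
c=pickle.load(open("scene0.pkl","rb"));im=c["pixels"][:,:,::-1]
cv2.imwrite("pics/crop3.png",cv2.resize(im[135:295,160:320],None,fx=3.7,fy=3.7,interpolation=cv2.INTER_CUBIC))
cv2.imwrite("pics/crop4.png",cv2.resize(im[170:300,300:460],None,fx=4.5,fy=4.5,interpolation=cv2.INTER_CUBIC))
E
```

```text
top calblk [455. 288.] [ 378.  -294.5   60.8   34.    13.3]
top calblk [627. 232.] [ 503.2 -669.4   60.6   29.     3.5]
top foam [440. 179.] [ 609.7 -259.8  187.5  102.3    9.4]
top foam [194. 160.] [639.2 265.8 129.8 101.5   9.4]
top foam [278. 147.] [670.1  87.5 101.5 129.5  86.7]
top foam [357. 139.] [692.  -81.  164.   91.9   1.4]
top foam [137.  64.] [838.4 397.5 101.2 180.4  37.2]
top foam [109.  35.] [885.8 434.7  90.2 141.7   6. ]
top green [386. 266.] [ 422.7 -145.1   44.    88.    87.3]
top red [319. 339.] [269.4  -6.    9.3 143.2  61. ]
top red [234. 328.] [290.8 172.   79.6  76.5  53.6]
top red [244. 260.] [430.9 153.4  56.4  54.1   1.3]
top red [252.  12.] [953.4 147.5  60.9  78.7   1.7]
top silver [232. 331.] [286.7 170.5  17.9]
top silver [462. 315.] [ 322.3 -300.    30.1]
top silver [457. 291.] [ 374.4 -287.7   17.4]
top silver [446. 270.] [ 415.8 -264.3   29.3]
top silver [242. 261.] [427.6 153.8  13.2]
top silver [388. 258.] [ 440.3 -143.5   16.2]
top silver [316. 261.] [430.8   3.2  25.6]
top silver [116. 240.] [467.6 410.8  15.6]
top silver [634. 231.] [ 504.4 -66
[... 533 characters left out ...]
60.5  191.9  104.1    9.4]
scene foam [ 26. 172.] [ 480.7 -635.4  136.    85.9    8.4]
scene green [ 16. 393.] [ 882.7 -332.9   38.2   49.8   75.6]
scene green [261. 212.] [ 429.  -143.3   50.6   98.3   88. ]
scene red [299. 474.] [832.8 101.2  18.   69.4  21.2]
scene red [414. 259.] [439.  153.5  71.4  54.2   2.1]
scene red [444. 204.] [295.  171.8  92.9  90.7  51.9]
scene red [356. 179.] [286.4  -1.3  12.4 146.9  60.9]
scene silver [204. 460.] [870.1 -19.1  25.5]
scene silver [417. 255.] [439.3 156.2  12.6]
scene silver [333. 228.] [436.2   3.9  26.3]
scene silver [255. 214.] [ 454.7 -139.1   15.6]
scene silver [446. 196.] [289.8 170.2  17.6]
scene silver [201. 194.] [ 444.8 -253.5   28.9]
```

View pics/crop4.png

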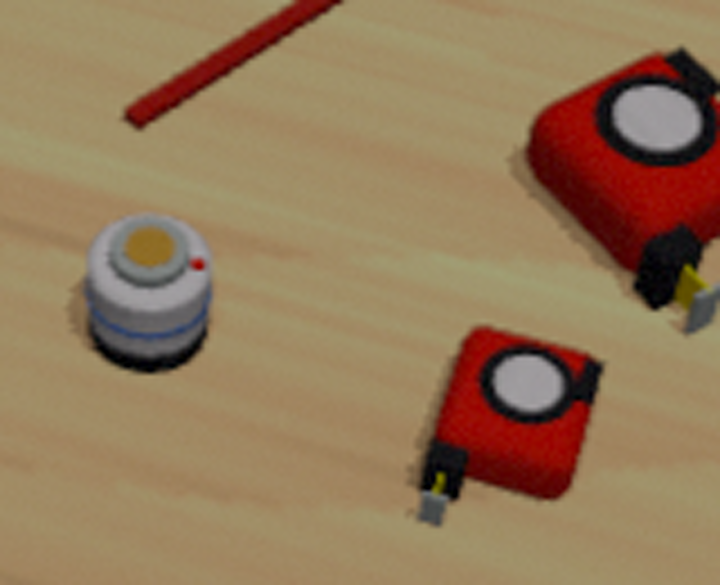

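```bash
python3 - <<'E'
from h import *
from scipy.spatial.transform import Rotation as R
from workcell import bot
s=bot.read_state(); print(R.from_rotvec(s["tcp_rot"]).as_matrix().round(3),s["tool_pos"])
c=pickle.load(open("top0.pkl","rb")); print("nut",ray(c,[172,287],.02), "collet",ray(c,[118,240],.03))
E
```

```text
[[ 0.969 -0.001  0.245]
 [-0.245 -0.002  0.969]
 [-0.    -1.    -0.002]] [0.16541289 0.65378844 0.25506444]
nut [[0.37067128 0.30370927 0.02      ]] collet [[0.46691855 0.41492928 0.03      ]]
```

```bash
python3 -m jog '[[265,-651,-80,14.2,85],[265,-651,-80,14.2,85],[265,-651,-80,14.2,85],[265,-651,-80,14.2,85],[265,-651,-80,14.2,85],[265,-651,-80,14.2,85],[265,-651,-80,14.2,85],[265,-651,-80,14.2,85],[265,-651,-80,14.2,85],[265,-651,-80,14.2,85]]' 40; python3 -c "
from workcell import bot
print(bot.read_state()['q'])"
```

```text
time: 1.35
tool_pos: [0.3999, 0.0773, 0.1854]
tcp_rot: [-1.571, -0.001, -0.001]
wrist_force: [1.0, 0.5, -0.0]
width: 0.998
[ 1.29613809e-01 -2.04947516e-01  2.22073963e+00  1.52775647e-04
  1.12500176e+00 -1.44135803e+00]
```

```bash
python3 -m jog '[[31,-74,-25,0,85],[31,-74,-25,0,85],[31,-74,-25,0,85],[31,-74,-25,0,85],[31,-74,-60,0,85],[31,-74,-60,0,85],[31,-74,-60,0,85],[31,-74,-60,0,85],[31,-74,-60,0,85],[31,-74,-60,0,85]]'
```

```text
time: 2.6
tool_pos: [0.431, 0.0052, 0.1261]
tcp_rot: [-1.571, -0.001, -0.001]
wrist_force: [0.3, 0.2, -1.1]
width: 0.993
```

```bash
python3 -m jog '[[0,-2,-40,0,85],[0,-2,-65,0,85],[0,-2,-81,0,85],[0,-2,-81,0,85],[0,-2,-81,0,40],[0,-2,-81,0,40],[0,-2,-81,0,40],[0,-2,-81,0,40],[0,-2,-81,0,40],[0,-2,-81,0,40]]' 50; python3 - <<'E'
from h import *
from workcell import bot
c=bot.read_camera("scene"); im=c["pixels"][:,:,::-1]
cv2.imwrite("pics/g1.png",cv2.resize(im[120:280,260:420],None,fx=3.7,fy=3.7,interpolation=cv2.INTER_CUBIC))
E
```

```text
time: 3.85
tool_pos: [0.4319, 0.0029, 0.046]
tcp_rot: [-1.571, -0.002, -0.002]
wrist_force: [-1.2, -1.4, 6.3]
width: 0.563
```

View pics/g1.png

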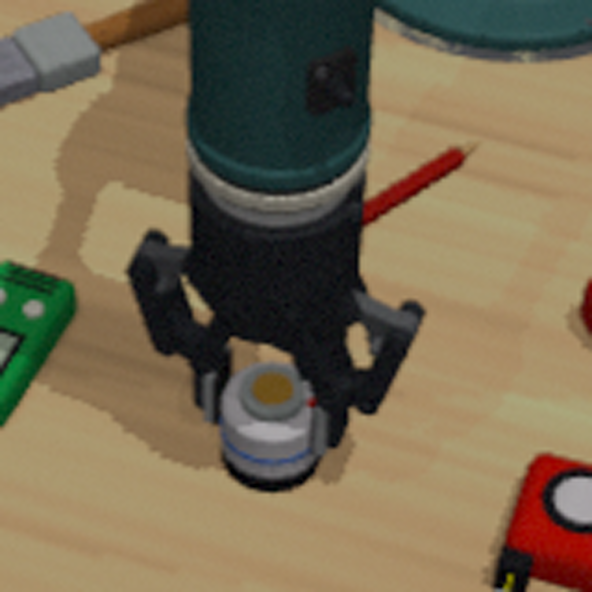

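```bash
python3 - <<'E'
from h import *
c=pickle.load(open("scene0.pkl","rb"))
for z in(.015,.02,.025,.03,.035):
    for y in (.028,.036): 
        u=proj(c,[[.443,y,z]])[0]; print(z,y,((u-[260,120])*3.7).round())
    u=proj(c,[[.443,-.023,z]])[0]; print(z,"L",((u-[260,120])*3.7).round())
E
```

```text
0.015 0.028 [312. 471.]
0.015 0.036 [327. 475.]
0.015 L [213. 441.]
0.02 0.028 [312. 464.]
0.02 0.036 [328. 469.]
0.02 L [213. 435.]
0.025 0.028 [312. 458.]
0.025 0.036 [328. 463.]
0.025 L [213. 428.]
0.03 0.028 [313. 452.]
0.03 0.036 [328. 456.]
0.03 L [213. 422.]
0.035 0.028 [313. 445.]
0.035 0.036 [329. 450.]
0.035 L [213. 416.]
```

```bash
python3 -m jog '[[0,0,50,0,40],[20,25,80,0,40],[209,263,80,0,40],[209,263,80,0,40],[209,263,80,0,40],[209,263,80,0,40],[209,263,80,0,40],[209,263,80,0,40],[209,263,80,0,40],[209,263,80,0,40]]'
python3 - <<'E'
from h import *
from workcell import bot
c=bot.read_camera("scene"); im=c["pixels"][:,:,::-1]
cv2.imwrite("pics/g2.png",im); print(bot.read_state()["tool_pos"])
E
```

```text
time: 5.15
tool_pos: [0.6384, 0.2649, 0.124]
tcp_rot: [-1.572, 0.002, 0.001]
wrist_force: [0.1, 0.7, -4.6]
width: 0.563
[0.63869133 0.26491986 0.12432677]
```

View pics/g2.png

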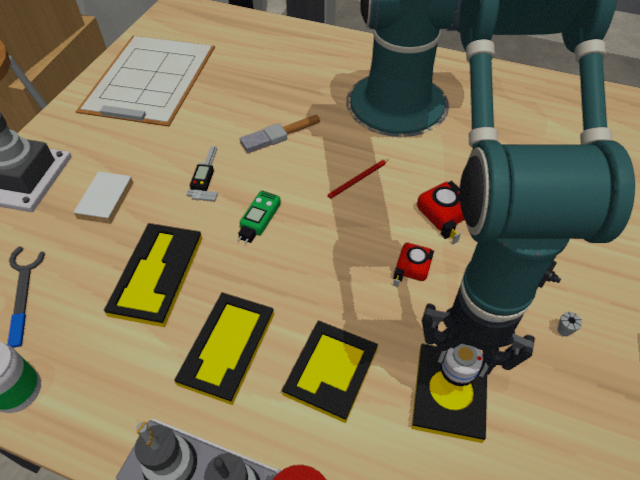

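```bash
python3 -m jog '[[1,1,-40,0,40],[1,1,-55,0,40],[1,1,-62,0,40],[1,1,-64,0,40],[1,1,-65,0,40],[1,1,-65,0,85],[1,1,-65,0,85],[1,1,-65,0,85],[1,1,-40,0,85],[1,1,20,0,85]]'
```

```text
time: 6.45
tool_pos: [0.6378, 0.2661, 0.1412]
tcp_rot: [-1.574, 0.006, 0.006]
wrist_force: [0.7, -0.1, -0.4]
width: 0.999
```

```bash
python3 -m jog '[[-200,-112,-25,1.3,85],[-200,-112,-25,1.3,85],[-200,-112,-25,1.3,85],[-200,-112,-25,1.3,85],[-200,-112,-25,1.3,85],[-200,-112,-40,1.3,85],[-200,-112,-70,1.3,85],[-200,-112,-70,1.3,85],[-200,-112,-70,1.3,85],[-200,-112,-70,1.3,85]]'
python3 - <<'E'
from h import *
from workcell import bot
c=bot.read_camera("scene"); im=c["pixels"][:,:,::-1]
cv2.imwrite("pics/g3.png",im[100:480,200:640]); print(bot.read_state()["tool_pos"])
E
```

```text
time: 7.7
tool_pos: [0.442, 0.1557, 0.0756]
tcp_rot: [-1.57, -0.019, 0.016]
wrist_force: [0.0, 1.0, -0.4]
width: 0.994
[0.44187998 0.15562681 0.07559874]
```

View pics/g3.png

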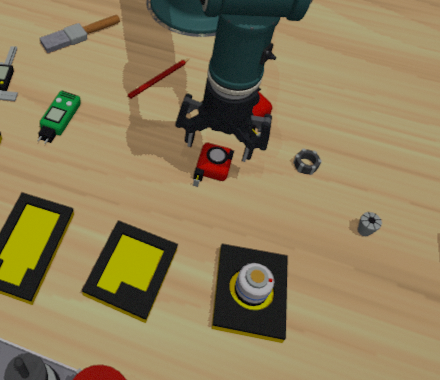

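```bash
python3 -m jog '[[-2,-2,-30,0,85],[-2,-2,-47,0,85],[-2,-2,-47,0,85],[-2,-2,-47,0,45],[-2,-2,-47,0,45],[-2,-2,-47,0,45],[-2,-2,-47,0,45],[-2,-2,-47,0,45],[-2,-2,-47,0,45],[-2,-2,-40,0,45]]' 50
python3 - <<'E'
from h import *
from workcell import bot
c=bot.read_camera("scene"); im=c["pixels"][:,:,::-1]
cv2.imwrite("pics/g4.png",cv2.resize(im[150:310,340:500],None,fx=3.7,fy=3.7)); print(bot.read_state()["tool_pos"])
E
```

```text
time: 9.0
tool_pos: [0.4382, 0.1531, 0.0346]
tcp_rot: [-1.571, -0.017, 0.019]
wrist_force: [0.6, 0.2, -3.1]
width: 0.643
[0.43876721 0.1532077  0.03545465]
```

View pics/g4.png

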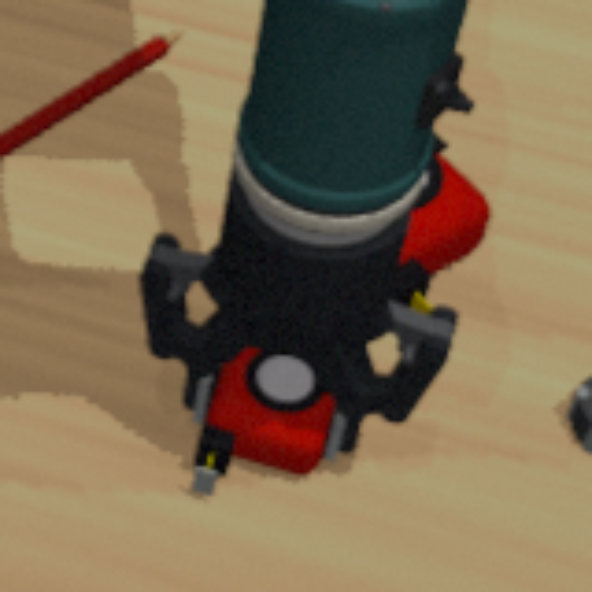

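```bash
python3 -m jog '[[0,0,50,0,45],[230,-66,70,-4.6,45],[230,-66,70,-4.6,45],[230,-66,70,-4.6,45],[230,-66,70,-4.6,45],[230,-66,70,-4.6,45],[230,-66,30,-4.6,45],[230,-66,30,-4.6,45],[230,-66,30,-4.6,45],[230,-66,30,-4.6,45]]'
python3 - <<'E'
from h import *
from workcell import bot
c=bot.read_camera("scene"); im=c["pixels"][:,:,::-1]
cv2.imwrite("pics/g5.png",cv2.resize(im[250:450,250:510],None,fx=3,fy=3)); print(bot.read_state()["tool_pos"])
E
```

```text
time: 10.3
tool_pos: [0.6695, 0.0876, 0.0665]
tcp_rot: [-1.57, 0.043, -0.047]
wrist_force: [-0.1, 0.7, -1.8]
width: 0.645
[0.66962762 0.08752716 0.06654635]
```

View pics/g5.png

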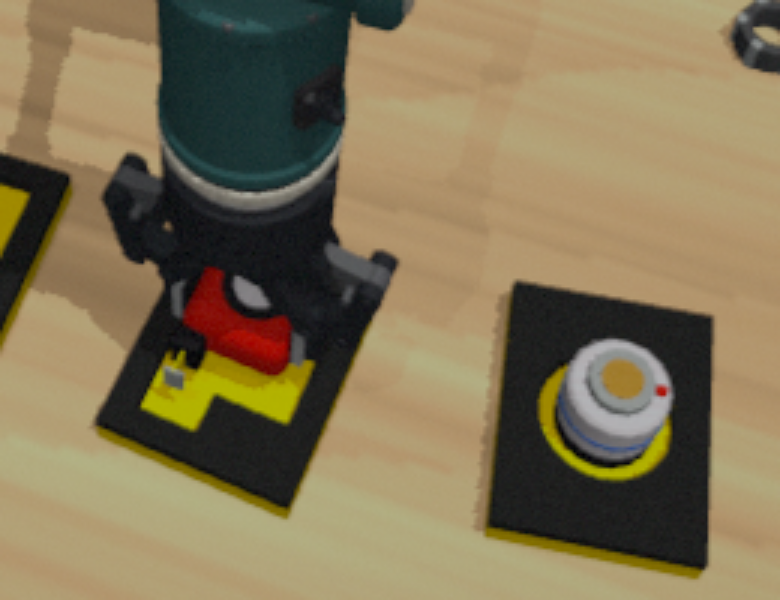

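```bash
python3 -m jog '[[0,0,-14,0,45],[0,0,-20,0,45],[0,0,-23,0,45],[0,0,-24,0,45],[0,0,-24,0,85],[0,0,-24,0,85],[0,0,-24,0,85],[0,0,0,0,85],[-40,-40,50,0,85],[-90,-90,60,0,85]]'
```

```text
time: 11.6
tool_pos: [0.5947, 0.0108, 0.1229]
tcp_rot: [-1.57, 0.039, -0.048]
wrist_force: [0.7, -0.6, -0.3]
width: 0.997
```

```bash
python3 -m jog '[[-156,-142,-15,0.6,85],[-156,-142,-15,0.6,85],[-156,-142,-15,0.6,85],[-156,-142,-15,0.6,85],[-156,-142,-50,0.6,85],[-156,-142,-50,0.6,85],[-156,-142,-50,0.6,85],[-156,-142,-50,0.6,85],[-156,-142,-50,0.6,85],[-156,-142,-50,0.6,85]]'
python3 - <<'E'
from h import *
from workcell import bot
c=bot.read_camera("scene"); im=c["pixels"][:,:,::-1]
cv2.imwrite("pics/g6.png",im[100:480,100:640]); print(bot.read_state()["tool_pos"])
c=bot.read_camera("top"); im=c["pixels"][:,:,::-1]; pickle.dump(c,open("top1.pkl","wb"))
cv2.imwrite("pics/t6.png",cv2.resize(im[100:220,140:340],None,fx=4,fy=4))
m=masks(c)
for k in comps(m["red"]): print("red",k.mean(0).round(),np.round(rect(c,k,.044),1))
h=cv2.cvtColor(c["pixels"],cv2.COLOR_RGB2HSV)
for k in comps((h[:,:,1]<55)&(h[:,:,2]>100),100):
    P=ray(c,k,.064)[:,:2]*1000; (a,b),r=cv2.minEnclosingCircle(P.astype(np.float32))
    if 12<r<35: print("silver",k.mean(0).round(),np.round([a,b,r],1))
E
```

```text
time: 12.85
tool_pos: [0.437, -0.1309, 0.0706]
tcp_rot: [-1.571, 0.036, -0.037]
wrist_force: [-0.2, -0.1, 0.0]
width: 0.999
[ 0.43688481 -0.13090517  0.07045825]
red [319. 339.] [272.   -5.6   9.1 141.1  61. ]
red [234. 327.] [293.4 169.6  78.5  75.9  53.6]
red [278. 151.] [655.9  86.2  52.2  59.3  88.4]
red [252.  12.] [945.9 145.6  60.   77.5   1.7]
silver [454. 360.] [ 229.8 -280.4   24.4]
silver [232. 331.] [288.8 168.3  17.7]
silver [371. 328.] [ 292.4 -110.2   23.9]
silver [459. 304.] [ 346.1 -286.3   23. ]
silver [384. 275.] [ 401.3 -133.5   22.1]
silver [116. 239.] [467.8 404.6  15.7]
silver [276. 152.] [651.6  88.9  13.2]
silver [188. 156.] [637.9 264.4  25.7]
```

View pics/g6.png

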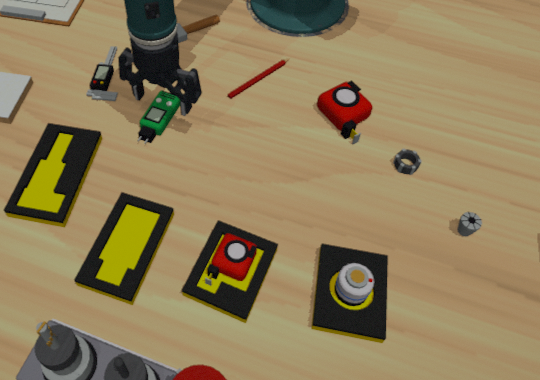

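View pics/t6.png

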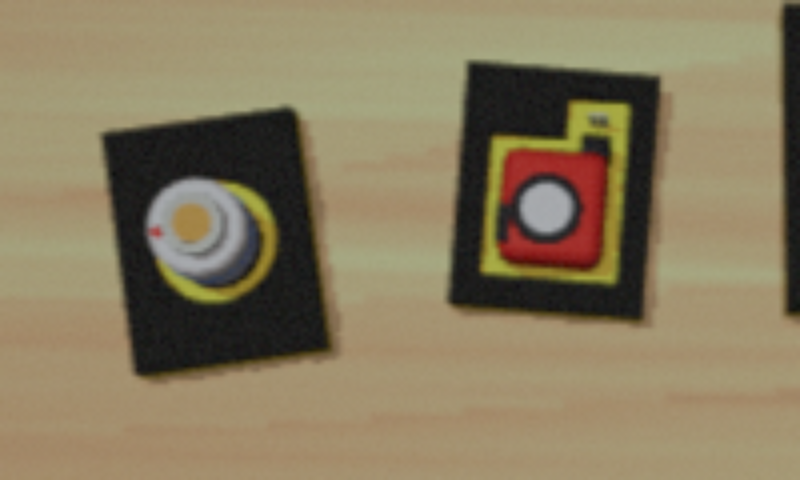

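```bash
python3 -m jog '[[-14,-14,-10,0,85],[-14,-14,-41,0,85],[-14,-14,-41,0,85],[-14,-14,-41,0,85],[-14,-14,-41,0,35],[-14,-14,-41,0,35],[-14,-14,-41,0,35],[-14,-14,-41,0,35],[-14,-14,-41,0,35],[-14,-14,-34,0,35]]' 50
python3 - <<'E'
from h import *
from workcell import bot
c=bot.read_camera("scene"); im=c["pixels"][:,:,::-1]
cv2.imwrite("pics/g7.png",cv2.resize(im[130:290,180:340],None,fx=3.7,fy=3.7)); print(bot.read_state()["tool_pos"])
E
```

```text
time: 14.2
tool_pos: [0.422, -0.1447, 0.036]
tcp_rot: [-1.57, 0.038, -0.036]
wrist_force: [0.2, 0.5, -2.1]
width: 0.53
[ 0.42262073 -0.1449239   0.03686128]
```

View pics/g7.png

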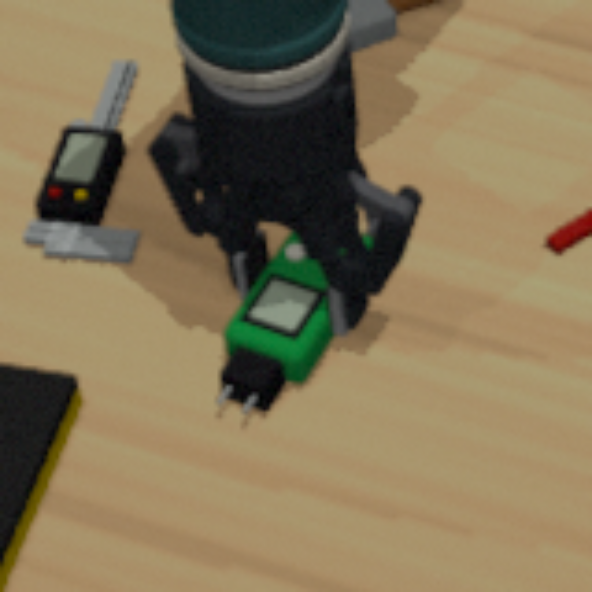

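```bash
python3 -m jog '[[0,0,50,0,35],[257,63,70,4.2,35],[257,63,70,4.2,35],[257,63,70,4.2,35],[257,63,70,4.2,35],[257,63,70,4.2,35],[257,63,30,4.2,35],[257,63,30,4.2,35],[257,63,30,4.2,35],[257,63,30,4.2,35]]'
python3 - <<'E'
from h import *
from workcell import bot
c=bot.read_camera("scene"); im=c["pixels"][:,:,::-1]
cv2.imwrite("pics/g8.png",cv2.resize(im[230:430,150:410],None,fx=3,fy=3)); print(bot.read_state()["tool_pos"])
E
```

```text
time: 15.5
tool_pos: [0.6802, -0.0824, 0.0679]
tcp_rot: [-1.571, -0.022, 0.018]
wrist_force: [0.2, 0.3, -1.1]
width: 0.526
[ 0.6803084 -0.0824     0.0680204]
```

View pics/g8.png

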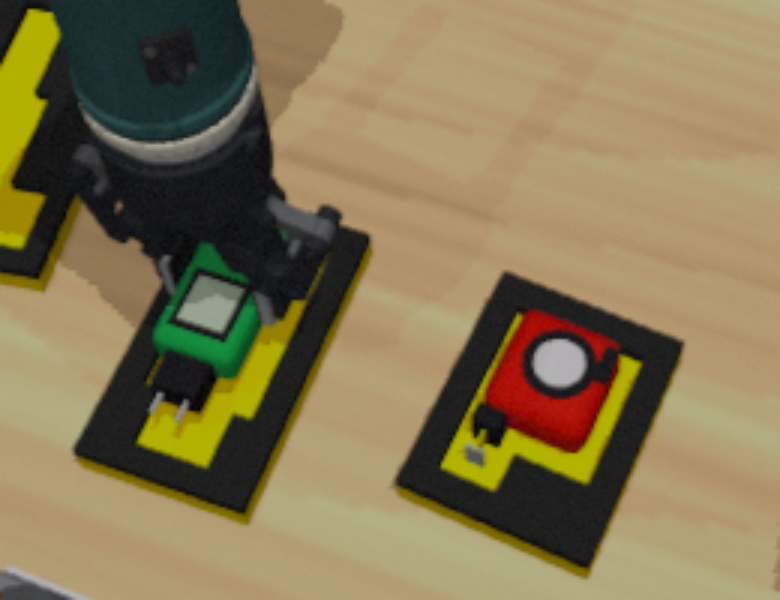

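```bash
python3 -m jog '[[0,1,-14,0,35],[0,1,-20,0,35],[0,1,-23,0,35],[0,1,-24,0,35],[0,1,-24,0,85],[0,1,-24,0,85],[0,1,-24,0,85],[0,0,10,0,85],[-30,-20,50,0,85],[-60,-40,60,0,85]]'
```

```text
time: 16.8
tool_pos: [0.6214, -0.1227, 0.1294]
tcp_rot: [-1.572, -0.026, 0.017]
wrist_force: [0.0, 0.2, 0.5]
width: 0.996
```

```bash
python3 -m jog '[[-242,-172,-10,11.8,85],[-242,-172,-10,11.8,85],[-242,-172,-10,11.8,85],[-242,-172,-10,11.8,85],[-242,-172,-10,11.8,85],[-242,-172,-10,11.8,85],[-242,-172,-55,11.8,60],[-242,-172,-55,11.8,60],[-242,-172,-55,11.8,60],[-242,-172,-55,11.8,60]]'
python3 - <<'E'
from h import *
from workcell import bot
c=bot.read_camera("scene"); im=c["pixels"][:,:,::-1]
cv2.imwrite("pics/g9.png",cv2.resize(im[100:260,120:280],None,fx=3.7,fy=3.7)); print(bot.read_state()["tool_pos"])
c=bot.read_camera("top"); im=c["pixels"][:,:,::-1]; pickle.dump(c,open("top2.pkl","wb"))
cv2.imwrite("pics/t9.png",cv2.resize(im[80:330,140:520],None,fx=2.1,fy=2.1))
m=masks(c)
for k in comps(m["green"]): print("green",k.mean(0).round(),np.round(rect(c,k,.040),1))
E
```

```text
time: 18.05
tool_pos: [0.379, -0.2945, 0.0726]
tcp_rot: [-1.565, -0.184, 0.182]
wrist_force: [0.8, 0.2, 0.4]
width: 0.702
[ 0.37888187 -0.29451745  0.07258163]
green [358. 144.] [676.6 -79.3  88.9  44.1   0.8]
```

View pics/g9.png

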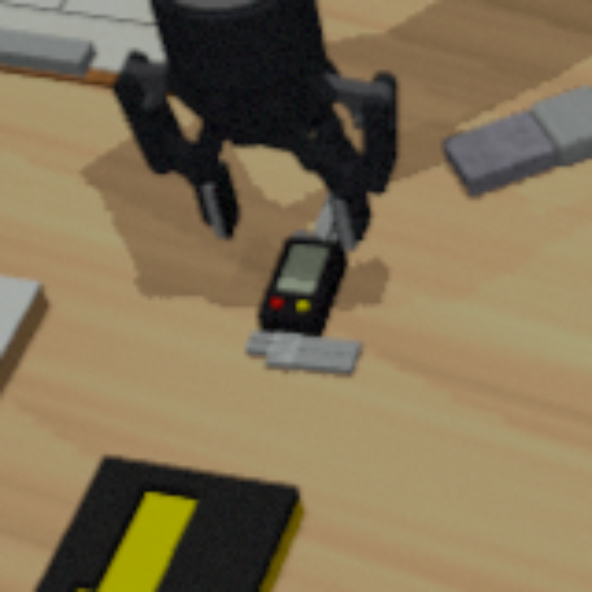

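View pics/t9.png

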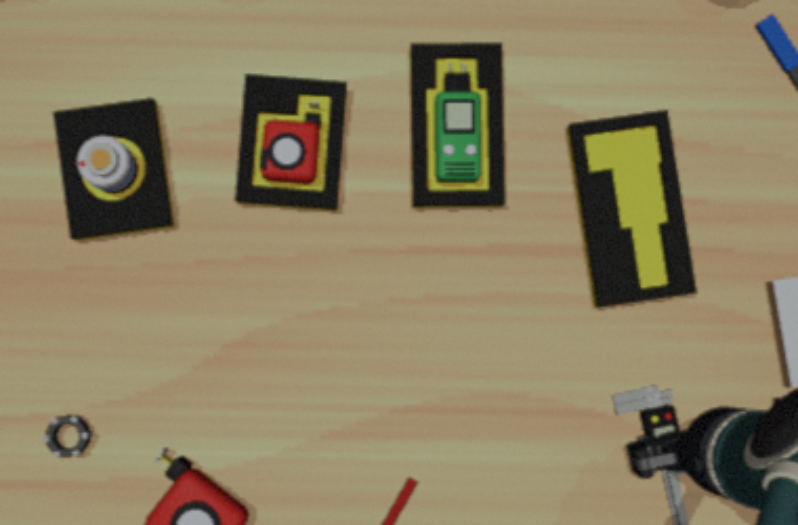

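```bash
python3 - <<'E'
from h import *
c=pickle.load(open("scene0.pkl","rb"))
for X in([.379,-.2945,.057],[.378,-.2945,.018]): print(((proj(c,[X])[0]-[120,100])*3.7).round())
E
```

```text
[290. 229.]
[304. 281.]
```

```bash
python3 -m jog '[[-1,0,-25,0,60],[-1,0,-43,0,60],[-1,0,-43,0,60],[-1,0,-43,0,60],[-1,0,-43,0,22],[-1,0,-43,0,22],[-1,0,-43,0,22],[-1,0,-43,0,22],[-1,0,-43,0,22],[-1,0,-43,0,22]]' 60
python3 - <<'E'
from h import *
from workcell import bot
c=bot.read_camera("scene"); im=c["pixels"][:,:,::-1]
cv2.imwrite("pics/g10.png",cv2.resize(im[130:230,150:270],None,fx=5,fy=5)); print(bot.read_state()["tool_pos"])
for z in (.005,.01,.015):
  a=np.radians(13.3); ex=np.array([np.cos(a),np.sin(a)]);ey=np.array([-ex[1],ex[0]])
  for s in(-1,1):
    p=np.array([.378,-.2945])+.011*ex+s*.02*ey; print(z,s,((proj(c,[[*p,z]])[0]-[150,130])*5).round())
E
```

```text
time: 19.4
tool_pos: [0.3776, -0.295, 0.0295]
tcp_rot: [-1.565, -0.184, 0.181]
wrist_force: [-0.8, 0.1, 5.6]
width: 0.374
[ 0.37760492 -0.29495898  0.02951065]
0.005 -1 [211. 268.]
0.005 1 [308. 277.]
0.01 -1 [208. 259.]
0.01 1 [306. 268.]
0.015 -1 [206. 250.]
0.015 1 [304. 260.]
```

View pics/g10.png

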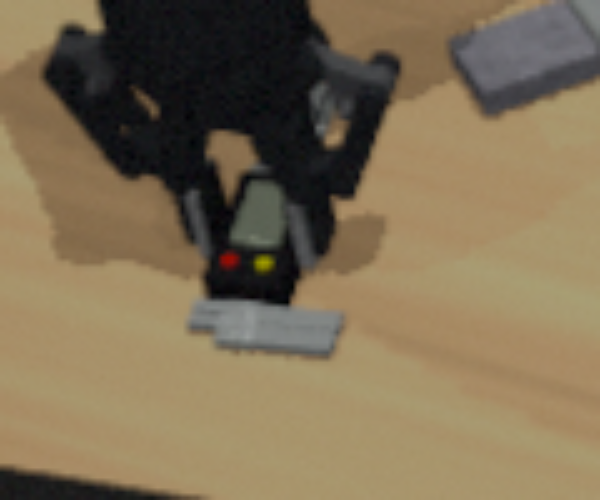

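```bash
python3 -m jog '[[0,0,20,0,22],[0,0,60,0,22],[256,28,70,-3.9,22],[256,28,70,-3.9,22],[256,28,70,-3.9,22],[256,28,70,-3.9,22],[256,28,70,-3.9,22],[256,28,40,-3.9,22],[256,28,40,-3.9,22],[256,28,40,-3.9,22]]'
python3 - <<'E'
from h import *
from workcell import bot
c=bot.read_camera("scene"); im=c["pixels"][:,:,::-1]
cv2.imwrite("pics/g11.png",cv2.resize(im[170:340,70:270],None,fx=3.5,fy=3.5)); print(bot.read_state()["tool_pos"])
E
```

```text
time: 20.7
tool_pos: [0.6316, -0.2661, 0.0681]
tcp_rot: [-1.567, -0.128, 0.129]
wrist_force: [-1.0, 0.7, -0.7]
width: 0.379
[ 0.63228504 -0.266366    0.06900139]
```

View pics/g11.png

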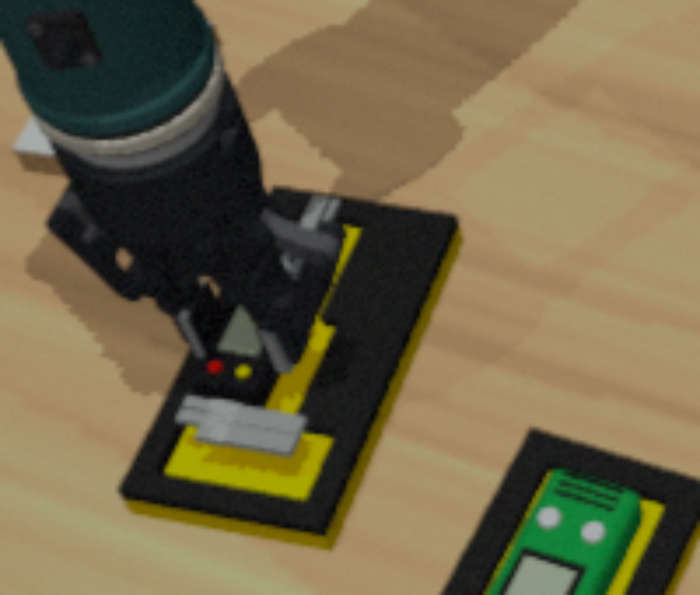

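```bash
python3 -m jog '[[1,0,-12,0,22],[1,0,-19,0,22],[1,0,-23,0,22],[1,0,-25,0,22],[1,0,-25,0,22],[1,0,-25,0,60],[1,0,-25,0,85],[1,0,-25,0,85],[1,0,0,0,85],[-50,0,55,0,85]]'
python3 - <<'E'
from workcell import bot
print(bot.read_state()["wrist_force"])
E
python3 -m jog '[[-60,-20,40,0,85],[-120,-40,50,0,85],[-150,-40,50,0,85],[-150,-40,50,0,85],[-150,-40,50,0,85],[-150,-40,50,0,85],[-150,-40,50,0,85],[-150,-40,50,0,85],[-150,-40,50,0,85],[-150,-40,50,0,85]]'
python3 - <<'E'
from h import *
from workcell import bot
for n in("top","scene"):
    c=bot.read_camera(n);pickle.dump(c,open(n+"3.pkl","wb")); cv2.imwrite(f"pics/{n}3.png",c["pixels"][:,:,::-1])
    if n=="scene": cv2.imwrite("pics/g12.png",cv2.resize(c["pixels"][200:450,90:500,::-1],None,fx=1.9,fy=1.9)); continue
    cv2.imwrite("pics/t12.png",cv2.resize(c["pixels"][80:240,140:490,::-1],None,fx=2.2,fy=2.2))
    h=cv2.cvtColor(c["pixels"],cv2.COLOR_RGB2HSV);V=h[:,:,2]
    for k in comps(V<55):
        r=rect(c,k,.032)
        if 50<max(r[2:4])<70 and min(r[2:4])<40: print("black",k.mean(0).round(),np.round(r,1))
    b=c["pixels"].astype(int)
    z=V<70
    k=np.argwhere(z[270:305,155:190]).mean(0); print("nut px",k[::-1]+[155,270])
    c0=pickle.load(open("top0.pkl","rb")); z0=cv2.cvtColor(c0["pixels"],cv2.COLOR_RGB2HSV)[:,:,2]<70
    print("nut px0",np.argwhere(z0[270:305,155:190]).mean(0)[::-1]+[155,270])
E
```

```text
time: 22.0
tool_pos: [0.5911, -0.2652, 0.1113]
tcp_rot: [-1.564, -0.127, 0.132]
wrist_force: [-0.7, -0.4, 1.2]
width: 0.833
[-0.71832539 -0.39240312  1.22928626]
time: 23.25
tool_pos: [0.4411, -0.3059, 0.1638]
tcp_rot: [-1.567, -0.129, 0.129]
wrist_force: [0.2, -0.5, -0.0]
width: 0.998
nut px [172.109375 287.296875]
nut px0 [172.08609272 287.43708609]
```

View pics/t12.png

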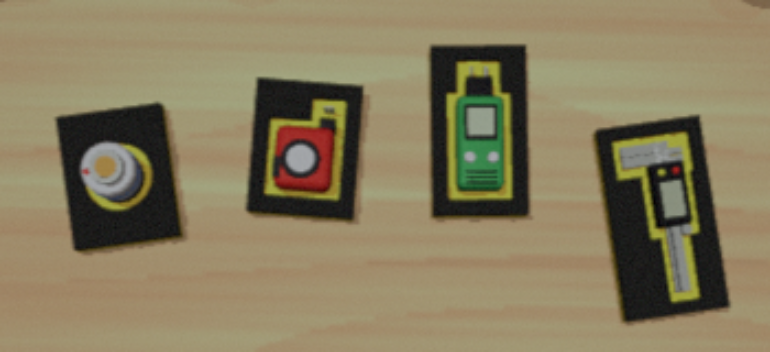

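View pics/g12.png

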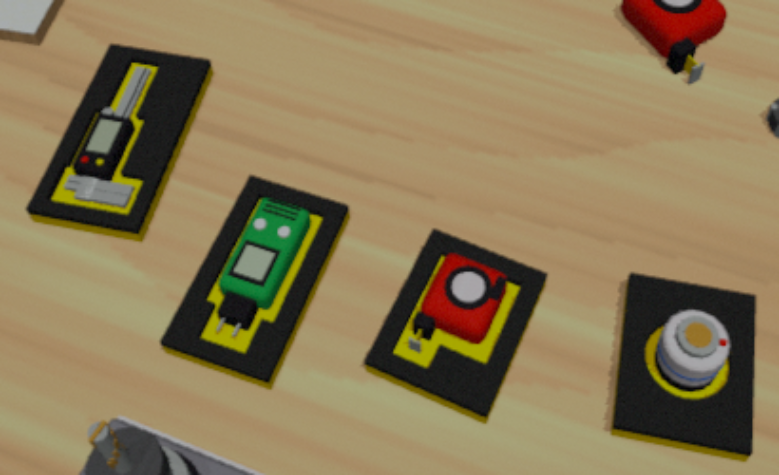

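```bash
python3 - <<'E'
from h import *
c=pickle.load(open("top3.pkl","rb"));s=pickle.load(open("scene3.pkl","rb"))
a=cv2.resize(c["pixels"][125:235,400:480,::-1],None,fx=5,fy=5,interpolation=cv2.INTER_CUBIC)
b=cv2.resize(s["pixels"][215:335,100:210,::-1],None,fx=550/120,fy=550/120,interpolation=cv2.INTER_CUBIC)[:, :400]
cv2.imwrite("pics/z.png",np.hstack([a[:550],b[:550]]))
# caliper origin expectation vs slider
a=np.radians(9.4);R=np.array([[np.cos(a),-np.sin(a)],[np.sin(a),np.cos(a)]]);o=np.array([.6324,-.2664])
for q in([-.031,-.017],[-.031,.017],[.031,.017],[.031,-.017],[0,0]): print(q,((proj(c,[[*(o+R@q),.032]])[0]-[400,125])*5).round(),((proj(s,[[*(o+R@q),.032]])[0]-[100,215])*550/120).round())
E
```

```text
[-0.031, -0.017] [276. 279.] [190. 201.]
[-0.031, 0.017] [197. 291.] [274. 216.]
[0.031, 0.017] [174. 147.] [210. 352.]
[0.031, -0.017] [253. 135.] [123. 337.]
[0, 0] [225. 213.] [200. 275.]
```

View pics/z.png

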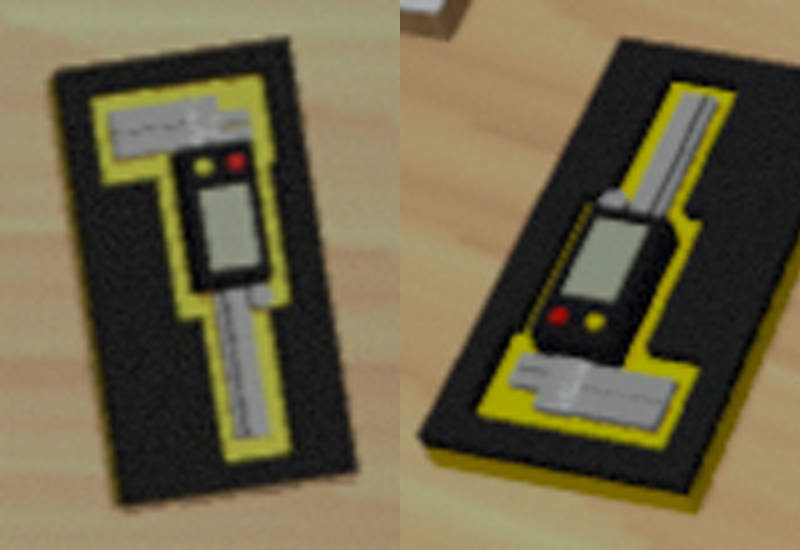

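```bash
python3 -c "
from workcell import bot
print(bot.finish_job())"
```

```text
the job is handed in; nothing more can be done
None
```

I put all four tools back in their matching foam inserts and handed the job in at about 23 s. The hand-in gives no verdict, so the results below come from my own last camera checks.

| Tool | Sideways offset from insert origin | Angle to insert |
|---|---|---|
| Setter | about 2 mm | does not matter |
| Meter | about 3 mm | about 1° |
| Tape | about 5 mm | about 2° |
| Caliper | about 1–3 mm | not measured; the predicted corners line up |

- **Tape size:** I used the 60 by 56 mm tape; the larger one (about 80 mm) was left where it lay.
- **Seating:** In both camera views each tool lies inside its own cut-out, with the yellow floor showing around it. I judged flatness and height by eye and from the release heights, as the cameras give no depth.
- **Caliper:** The automatic outline check did not find the slider once it sat in the black foam. I checked it instead by comparing predicted corner positions with the enlarged pictures.
- **Collet nut:** It moved less than 0.2 pixel in the top view, which is under 1 mm.
- **Robot:** The gripper is open and clear of everything. Nothing was pressed hard: the highest reading at the end of any move was about 6 N.

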